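# Build a clamping set-up on the base plate

### The job

Build the clamping set-up on the grey base plate: lay the wood block flat on the green mark, lengthwise along it, and the drilled steel block centred on the wood, the same way round; lay the square tube lengthwise on the blue mark, and the hexagon bar centred along the top of the tube. Last, lay the flat bar as a strap across the middle of both piles, centred over the plate and square to the piles, so that it rests on the steel block and the hexagon bar. Leave the red angle iron and the nut where they are.

Things in the scene. Friction and masses are not known exactly. Their poses are not given: they have to be found in the camera images.
- base_plate: grey steel base plate, 190 (x) x 150 (y) x 12 mm (z), rounded edges, a screw head in each corner and a dark centre line along y; screwed to the table, but it may stand at any yaw. Origin: centre of its underside; z up. The green mark is centred at x = -50 mm, the blue one at x = +50 mm, both on its top at z = 12 mm
- green_seat: green painted rectangle on top of the plate, 56 (x) x 113 (y) mm, flat paint. Origin: its centre, at the plate's top surface; axes parallel to the plate's
- blue_seat: blue painted rectangle on top of the plate, narrower and longer, 38 (x) x 138 (y) mm, flat paint. Origin: its centre, at the plate's top surface; axes parallel to the plate's
- wood_block: orange-brown beech packing block, 48 (x) x 105 (y) x 32 mm (z), 0.14 kg. Origin: centre of its underside; y along its length, x across its width, z up; as found it lies flat on the table
- work_block: light grey steel block with three drilled holes in a row along its top, 45 (x) x 75 (y) x 18 mm (z), 0.46 kg (may be up to 20 % lighter or heavier). Origin: centre of its underside; y along its length, x across its width, z up; as found it lies flat on the table
- tube_offcut: brown square steel tube, 30 (x) x 130 (y) x 30 mm (z), 0.24 kg. Origin: centre of its underside; y along its length, x across its width, z up; as found it lies flat on the table
- hex_bar: dark brown hexagon bar, 24 mm wide over the corners (x; the corners point sideways at half height), 100 mm long (y), 21 mm high over the flats (z), 0.31 kg. Origin: centre of its underside; y along its length, x across its width, z up; as found it lies flat on the table on one of its flats
- flat_bar: brown flat steel bar, one end filed to a blunt point, 25 (x) x 169 (y) x 8 mm (z), 0.27 kg, balanced at its middle. Origin: centre of its underside; y along its length, x across its width, z up; as found it lies flat on the table
- angle_piece: red angle iron piece, 40 x 90 x 40 mm, loose on the table; not to be disturbed. Origin: centre of its underside, y along its length
- nut: brown hexagon nut, 24 x 27 x 13 mm, loose on the table; not to be disturbed. Origin: centre of its underside
Mind the look-alikes: they are no part of the job. Several things have the shape of the work_block; the one meant has the colours described above.

How it is judged:
At the end, for the whole second after the job is handed in: Wood on green, steel on wood, tube on blue, hex bar on tube: each within 12 mm (hex bar 10 mm across) and turned under 0.12 rad. Flat bar touches steel and hex bar, centred on the plate within 15 mm lengthwise, 10 mm sideways, square within 0.12 rad. All level (0.06 rad, 4 mm), at rest (x of wood_block in the frame of green_seat between -0.012 and 0.012 m and y of wood_block in the frame of green_seat between -0.012 and 0.012 m and z of wood_block in the frame of green_seat between -0.004 and 0.004 m and angle between the y axis of wood_block and the y axis of green_seat, either way round below 0.12 rad and angle between each of wood_block, work_block, tube_offcut, hex_bar, flat_bar's own z axis and vertical below 0.06 rad and x of work_block in the frame of wood_block between -0.012 and 0.012 m and y of work_block in the frame of wood_block between -0.012 and 0.012 m and z of work_block in the frame of wood_block between 0.028 and 0.036 m and angle between the y axis of work_block and the y axis of wood_block, either way round below 0.12 rad and x of tube_offcut in the frame of blue_seat between -0.012 and 0.012 m and y of tube_offcut in the frame of blue_seat between -0.012 and 0.012 m and z of tube_offcut in the frame of blue_seat between -0.004 and 0.004 m and angle between the y axis of tube_offcut and the y axis of blue_seat, either way round below 0.12 rad and x of hex_bar in the frame of tube_offcut between -0.01 and 0.01 m and y of hex_bar in the frame of tube_offcut between -0.012 and 0.012 m and z of hex_bar in the frame of tube_offcut between 0.026 and 0.034 m and angle between the y axis of hex_bar and the y axis of tube_offcut, either way round below 0.12 rad and x of flat_bar in the frame of base_plate between -0.015 and 0.015 m and y of flat_bar in the frame of base_plate between -0.01 and 0.01 m and z of flat_bar in the frame of base_plate between 0.0585 and 0.0665 m and angle between the y axis of flat_bar and the x axis of base_plate, either way round below 0.12 rad and contact force between flat_bar and work_block above 0.2 N and contact force between flat_bar and hex_bar above 0.2 N and linear speed of each of wood_block, work_block, tube_offcut, hex_bar, flat_bar below 0.01 m/s).
It fails at once if the angle iron is pushed more than 25 mm (distance of angle_piece from where it was at the start of the episode above 0.025 m).
It fails at once if the nut is pushed more than 25 mm (distance of nut from where it was at the start of the episode above 0.025 m).
It also fails if it takes over 117 s, if anything falls off the work surface, if the arm or the gripper's body presses on something with over 40 N, if the wrist force passes 120 N, or if a joint passes its speed limit or range.

### The arm

A 6-joint arm with a two-finger parallel gripper is mounted at the origin on the work surface; the furniture and walls round the work are solid. World frame = base frame: x ahead of the robot, y to its left, z up, the work surface at z = 0. Lengths are in m, angles in rad, forces in N, time in s.
With the tool pointing down it reaches from about 0.275 to 0.875 m from the base axis. Payload 12.5 kg.
Tool frame: the origin (TCP) lies at the very end of the fingers, on their centre line; the grasp point (between the pads) lies 19 mm behind it; z points along the fingers, y is the line along which they close (so a half turn about z gives the same grasp; the last joint's range is limited). The gripper opens to 85 mm and grips with 20 to 120 N. Pads are 22 mm wide; open, the fingers measure 114 mm over their backs; the gripper's body (76 mm by 85 mm) begins 54 mm behind the grasp point. The pads swing forward as they close: fully open they stand 13 mm farther back than shut.
Start: joints at [1.224, 0.351, 1.652, -0, 1.139, -0.085], TCP at [0.142, 0.531, 0.231] pointing down, gripper open.
Joint ranges: [-2.75, 2.75], [-0.79, 2.1], [0.01, 2.65], [-1.57, 4.71], [0.07, 3.14], [-2.87, 2.87]. Speed limits (rad/s): [2.22, 2.22, 2.79, 3.14, 3.14, 3.14].

### API

Orientations are given as a 3x3 rotation matrix whose columns are the frame's x, y, z axes.
In Python, from bench import manip gives the robot as it stands. Calls block until the motion is done:
- manip.move_ptp(position, orientation): joint-space move of the TCP to a pose.
- manip.move_l(position, attitude=None, max_speed=0.15): straight line of the TCP; attitude=None keeps the orientation; max_speed is the mean speed in m/s.
- manip.move_j(angles): joint-space move.
- manip.set_gripper(opening, effort=None): opening from 0.0 (shut) to 1.0 (fully open); effort is the grip in N (None keeps the last); returns when the fingers have stopped.
- manip.dwell(seconds).
- manip.inverse_kinematics(position, orientation): joint angles nearest the present ones, or None.
- manip.grab_frame(name): name is "scene" or "side" or "wrist"; returns (picture, depth): 420x560x3 uint8, red, green, blue; 420x560 float32, m along the optical axis (not along the pixel's ray), 0 where there is no reading.
- manip.get_calibration(name): a dict with "camera_matrix" (3x3 intrinsics, pixels), "R" (3x3) and "t" (3): a world point X has camera coordinates R X + t. Camera axes: x right, y down, z forward; pixel columns grow to the right and rows downward; lengths in m; the calibration is good to about 2 mm. The wrist camera is an equidistant fisheye: a pixel r from the principal point sees the ray r / f radians off the axis. A picture is of the moment at which its call begins: read the wrist's pose just before it. get_calibration takes no time and is no camera call; for the wrist camera it gives the pose at the moment of the call.
A pose or a line that the arm cannot do raises manip.Unreachable and nothing moves.
- manip.sign_off(): hands the job in; it is judged then, once.
Trained networks look in the newest picture that a camera, given by its name, has taken for a name from the list of things; names that differ only in an ending like _2 or _b are one class to them, and where a whole thing is asked for, a point or a joint stands for the part that bears it (a point fixed in the world has none). Each returns a list of dicts, best first, with "confidence" (0 to 1); they miss things now and then, are a little off and sometimes report something else, mostly with a low value. They report only what shows in the picture. A call takes as long as a camera call. They do not tell look-alikes from the thing itself.
- manip.look_for(camera, name): "at" ([x, y, z] in m, in world coordinates, good to about 4 mm: the middle of the surface that is visible of it).
Readings, each from a call of its own:
- manip.current_time(): time.
- manip.current_qpos(): joint angles.
- manip.current_joint_vel(): joint speeds.
- manip.current_joint_torque(): joint torques, N m.
- manip.current_ee_pos(): TCP position.
- manip.current_tcp_rot(): TCP orientation.
- manip.current_force(): force on the tool from outside, world axes, zero at the start.
- manip.current_ft_torque(): the same for the moment, N m.
- manip.current_grip_width(): opening from 0.0 (shut) to 1.0 (fully open).
- manip.current_grip_force(): force on a finger pad.
Only numpy, scipy, OpenCV 4.12 (cv2) and the standard library are available. Lean on these libraries where they do the work, as an engineer would, in place of code of your own. Each camera call takes 0.05 s, during which the arm holds its last target. There are 200 camera calls.

## Working session

There is one attempt and no reset: what is moved stays moved. The work goes in short steps, each a Python script; the robot and the scene stay as the last script left them, time stands still between calls to the robot, and variables do not carry over. Pictures are saved under pics/ and viewed, at most 14 in all, crops included, and the job is handed in when it is done.

```bash
mkdir -p pics; ls; python3 - <<'E'
from bench import manip
import cv2,numpy as np
for c in ("scene","side"):
    p,d=manip.grab_frame(c); cv2.imwrite(f"pics/{c}0.png",p[:,:,::-1]); np.savez(f"{c}0.npz",p=p,d=d,**manip.get_calibration(c))
    k=manip.get_calibration(c); print(c,k["camera_matrix"][0],(-k["R"].T@k["t"]).round(3))
    for n in ["base_plate","wood_block","work_block","tube_offcut","hex_bar","flat_bar","angle_piece","nut"]:
        print(n,[(np.round(r["at"],3).tolist(),round(r["confidence"],2)) for r in manip.look_for(c,n)])
print(manip.current_time())
E
```

```text
pics
scene [538.33971598   0.         276.68813858] [-0.393 -0.913  0.761]
base_plate [([0.55, -0.024, 0.014], 0.64)]
wood_block [([0.404, -0.232, 0.03], 0.96)]
work_block [([0.584, -0.383, 0.017], 0.62)]
tube_offcut [([0.423, 0.212, 0.034], 0.7)]
hex_bar [([0.463, 0.361, 0.025], 0.48)]
flat_bar [([0.653, 0.225, 0.007], 0.79), ([0.403, -0.234, 0.029], 0.5)]
angle_piece [([0.616, -0.25, 0.012], 0.88)]
nut [([0.397, -0.004, 0.012], 0.63)]
side [380.83558606   0.         285.37769866] [0.246 0.605 0.607]
base_plate [([0.552, 0.001, 0.013], 0.91)]
wood_block [([0.408, -0.204, 0.032], 0.89)]
work_block [([0.475, -0.325, 0.019], 0.75), ([0.59, -0.37, 0.015], 0.59)]
tube_offcut [([0.426, 0.242, 0.029], 0.94), ([0.608, -0.24, 0.003], 0.42)]
hex_bar [([0.47, 0.362, 0.017], 0.72)]
flat_bar [([0.649, 0.242, 0.007], 0.64)]
angle_piece [([0.605, -0.24, 0.005], 0.69)]
nut [([0.394, -0.001, 0.009], 0.45)]
0.9
```

View pics/scene0.png

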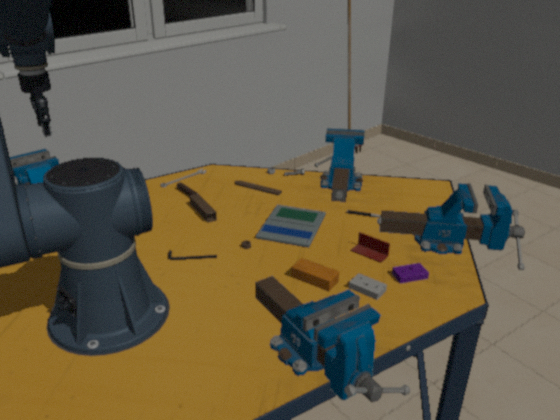

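View pics/side0.png

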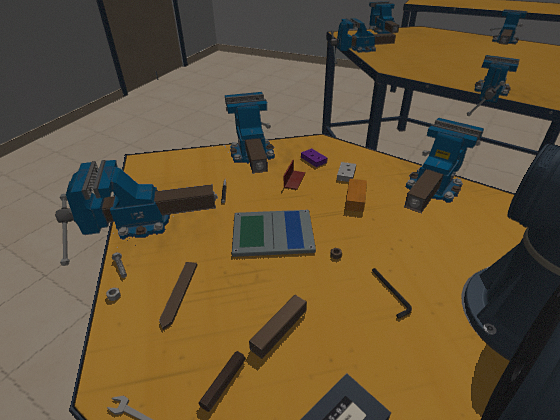

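The side view shows the plate at (273,233), green on the left (far x) and blue on the right. The grey work block is at (346,172) and the purple look-alike at (313,157). Tube, hex bar and pointed flat bar are at (278,326), (221,381) and (178,295). Next come the wrist views from above.

```bash
cat > h.py <<'E'
from bench import manip
import cv2,numpy as np
def down(yaw):  # tool y axis (closing line) at angle yaw in world
    c,s=np.cos(yaw),np.sin(yaw)
    return np.array([[s,c,0],[-c,s,0],[0,0,-1.]])
def cloud(c):
    k=manip.get_calibration(c); p,d=manip.grab_frame(c)
    K=k["camera_matrix"]; v,u=np.mgrid[:420,:560]
    x=(u-K[0,2])/K[0,0]; y=(v-K[1,2])/K[1,1]
    if c=="wrist":
        r=np.hypot(x,y)+1e-9; s=np.tan(np.minimum(r,1.5))/r; x,y=x*s,y*s
    C=np.stack([x*d,y*d,d],-1); W=(C-k["t"])@k["R"]
    W[d<=0]=np.nan
    return p,W
def rect(W,p,xy,rad,zlo,zhi,hsv=None):
    m=(np.hypot(W[...,0]-xy[0],W[...,1]-xy[1])<rad)&(W[...,2]>zlo)&(W[...,2]<zhi)
    if hsv is not None:
        H=cv2.cvtColor(p,cv2.COLOR_RGB2HSV); m&=cv2.inRange(H,np.array(hsv[0]),np.array(hsv[1]))>0
    n,l,st,ce=cv2.connectedComponentsWithStats(m.astype(np.uint8))
    if n<2: return None
    i=1+np.argmax(st[1:,4]); P=W[l==i]
    (cx,cy),(a,b),t=cv2.minAreaRect((P[:,:2]*1000).astype(np.float32))
    if a>b: t+=90   # angle of the short side
    t=(t+90)%180-90
    return np.array([cx/1000,cy/1000]),np.radians(t),sorted((round(a,1),round(b,1))),np.median(P[:,2]).round(4),len(P)
E
python3 - <<'E'
from h import *
import pickle
print(manip.get_calibration("wrist"))
for i,(x,y,z) in enumerate([(.5,.27,.42),(.52,-.05,.42),(.5,-.25,.42)]):
    try: manip.move_ptp([x,y,z],down(np.pi/2))
    except manip.Unreachable as e: print("unreach",e); manip.move_ptp([x,y,z-.07],down(np.pi/2))
    manip.dwell(.2)
    p,W=cloud("wrist"); np.savez(f"w{i}.npz",p=p,W=W); cv2.imwrite(f"pics/w{i}.png",p[:,:,::-1])
    for n in ["wood_block","work_block","tube_offcut","hex_bar","flat_bar","base_plate"]:
        print(i,n,[(np.round(r["at"],3).tolist(),round(r["confidence"],2)) for r in manip.look_for("wrist",n)])
print(manip.current_time(),manip.current_qpos())
E
```

```text
{'camera_matrix': array([[325.1922621 ,   0.        , 280.20678273],
       [  0.        , 325.1922621 , 213.1767374 ],
       [  0.        ,   0.        ,   1.        ]]), 'R': array([[ 2.58700844e-01,  9.65957465e-01, -2.20523594e-04],
       [ 9.14780158e-01, -2.44921302e-01,  3.21233276e-01],
       [ 3.10243670e-01, -8.33050503e-02, -9.47000071e-01]]), 't': array([-0.55032958, -0.04049478,  0.38005797])}Traceback (most recent call last):
  File "<stdin>", line 5, in <module>
  File "scipy/spatial/transform/_rotation.pyx", line 1143, in scipy.spatial.transform._rotation.Rotation.from_matrix
ValueError: Non-positive determinant (left-handed or null coordinate frame) in rotation matrix 0: [[ 1.000000e+00  6.123234e-17  0.000000e+00]
 [-6.123234e-17  1.000000e+00  0.000000e+00]
 [ 0.000000e+00  0.000000e+00 -1.000000e+00]].
```

```bash
sed -i 's/return np.array(\[\[s,c,0\],\[-c,s,0\]/return np.array([[-s,c,0],[c,s,0]/' h.py
python3 - <<'E'
from h import *
R0=manip.current_tcp_rot(); print(R0.round(2))
yaw=np.arctan2(R0[1,1],R0[0,1])
ys=[np.pi/2,-np.pi/2]; y0=min(ys,key=lambda a:abs((a-yaw+np.pi)%(2*np.pi)-np.pi)); print(yaw,y0)
for i,(x,y,z) in enumerate([(.52,.27,.42),(.54,-.05,.42),(.52,-.25,.42)]):
    try: manip.move_ptp([x,y,z],down(y0))
    except manip.Unreachable as e: print("unreach",e); manip.move_ptp([x,y,z-.07],down(y0))
    manip.dwell(.2)
    p,W=cloud("wrist"); np.savez(f"w{i}.npz",p=p,W=W); cv2.imwrite(f"pics/w{i}.png",p[:,:,::-1])
    for n in ["wood_block","work_block","tube_offcut","hex_bar","flat_bar","base_plate"]:
        print(i,n,[(np.round(r["at"],3).tolist(),round(r["confidence"],2)) for r in manip.look_for("wrist",n)])
print(manip.current_time(),manip.current_qpos())
E
```

```text
[[-0.97  0.26  0.  ]
 [ 0.26  0.97  0.  ]
 [-0.    0.   -1.  ]]
1.3089888569016594 1.5707963267948966
0 wood_block [([0.417, -0.212, 0.032], 0.83)]
0 work_block [([0.477, -0.322, 0.019], 0.96)]
0 tube_offcut [([0.432, 0.228, 0.032], 0.71)]
0 hex_bar [([0.472, 0.352, 0.021], 0.74)]
0 flat_bar [([0.653, 0.231, 0.01], 0.91)]
0 base_plate [([0.558, -0.007, 0.013], 0.57)]
1 wood_block [([0.413, -0.218, 0.03], 0.74)]
1 work_block [([0.592, -0.375, 0.017], 0.78)]
1 tube_offcut [([0.432, 0.214, 0.029], 0.93)]
1 hex_bar [([0.609, -0.245, 0.004], 0.68), ([0.472, 0.347, 0.02], 0.63)]
1 flat_bar [([0.658, 0.223, 0.007], 0.91)]
1 base_plate [([0.558, -0.016, 0.015], 0.9), ([0.655, 0.222, 0.006], 0.31)]
2 wood_block [([0.415, -0.227, 0.032], 0.68)]
2 work_block [([0.478, -0.339, 0.02], 0.85), ([0.596, -0.378, 0.016], 0.62)]
2 tube_offcut [([0.431, 0.212, 0.028], 0.78)]
2 hex_bar [([0.47, 0.329, 0.017], 0.8)]
2 flat_bar [([0.651, 0.22, 0.01], 0.56), ([0.477, -0.339, 0.019], 0.51)]
2 base_plate [([0.47, 0.33, 0.015], 0.41)]
6.3917 [-5.28551886e-01  2.85697563e-01  1.28656242e+00 -3.28078103e-05
  1.56932192e+00 -2.09956529e+00]
```

```bash
python3 - <<'E'
from h import *
w=[np.load(f"w{i}.npz") for i in range(3)]
def go(i,n,*a): print(i,n,rect(w[i]["W"],w[i]["p"],*a))
for i in (0,1): 
    go(i,"tube",(.431,.22),.09,.024,.036); go(i,"flat",(.655,.226),.11,.004,.014)
go(0,"hex",(.471,.348),.075,.016,.027); go(0,"hexall",(.471,.348),.075,.006,.027); go(0,"tubeall",(.431,.22),.09,.008,.036)
for i in (1,2):
    go(i,"wood",(.415,-.22),.075,.026,.038); go(i,"work",(.478,-.333),.06,.013,.025)
for i in (0,1,2):
    go(i,"plate",(.557,-.01),.15,.008,.018); 
    go(i,"green",(.557,-.01),.15,.005,.02,((45,90,30),(85,255,255))); go(i,"blue",(.557,-.01),.15,.005,.02,((95,90,30),(130,255,255)))
    W,p=w[i]["W"],w[i]["p"]
# ortho overview
G=np.zeros((560,760,3),np.uint8)
for i in (0,2,1):
    W,p=w[i]["W"],w[i]["p"]; ok=np.isfinite(W[...,0])&(W[...,2]<.3)
    P=W[ok]; r=((.85-P[:,0])*850).astype(int); c=((.45-P[:,1])*850).astype(int)
    g=(r>=0)&(r<560)&(c>=0)&(c<760); G[r[g],c[g]]=p[ok][g][:,::-1]
    for q in P[(P[:,2]>.06)&(np.abs(P[:,1])<.5)&(P[:,0]>.3)&(P[:,0]<.8)][:0]: pass
    h=P[(P[:,2]>.045)&(P[:,0]>.3)&(P[:,0]<.75)&(np.abs(P[:,1])<.45)]
    if len(h): print(i,"tall",h.min(0).round(3),h.max(0).round(3),len(h))
cv2.imwrite("pics/ortho.png",cv2.dilate(G,np.ones((2,2))))
E
```

```text
0 tube (array([0.43026285, 0.22675552]), np.float64(-0.25175114784822594), [31.1, 129.3], np.float64(0.0288), 1435)
0 flat (array([0.65275397, 0.23363016]), np.float64(0.28118100868539186), [26.4, 167.9], np.float64(0.0069), 1134)
1 tube (array([0.43048376, 0.22644928]), np.float64(-0.2502328797107718), [30.8, 130.6], np.float64(0.0289), 1078)
1 flat (array([0.65249823, 0.23232655]), np.float64(0.2927928570913281), [27.4, 166.8], np.float64(0.0068), 918)
0 hex (array([0.4708548 , 0.35697729]), np.float64(-0.08477840435130996), [18.4, 99.6], np.float64(0.0196), 578)
0 hexall (array([0.47117532, 0.35688507]), np.float64(-0.0693569705850426), [24.4, 100.2], np.float64(0.0188), 826)
0 tubeall (array([0.43026285, 0.22675552]), np.float64(-0.25175114784822594), [31.1, 129.3], np.float64(0.0288), 1435)
1 wood (array([ 0.41451343, -0.22690919]), np.float64(0.20836364309319796), [49.0, 105.6], np.float64(0.0309), 1675)
1 work (array([ 0.47439621, -0.33820328]), np.float64(0.13988175395284178), [45.8, 76.1], np.float64(0.0169), 857)
2 wood (array([ 0.41444757, -0.22763306]), np.float64(0.21317
[... 683 characters left out ...]
float64(0.4693445915550956), [52.8, 108.8], np.float64(0.0113), 1741)
1 blue (array([ 0.5141402 , -0.03643701]), np.float64(0.48176221263834895), [37.3, 137.1], np.float64(0.0113), 1746)
2 plate (array([ 0.55820898, -0.01403813]), np.float64(-1.087792881351489), [150.9, 190.8], np.float64(0.011), 7300)
2 green (array([0.60259766, 0.00986073]), np.float64(0.4738567188109896), [52.4, 109.0], np.float64(0.0112), 1329)
2 blue (array([ 0.51392126, -0.03591593]), np.float64(0.48197123749440657), [37.5, 137.8], np.float64(0.0112), 1437)
0 tall [ 0.677 -0.342  0.045] [0.75  0.006 0.084] 1147
2 tall [ 0.675 -0.351  0.045] [0.75  0.001 0.086] 2094
1 tall [ 0.676 -0.346  0.045] [0.75  0.004 0.086] 1936
```

View pics/ortho.png

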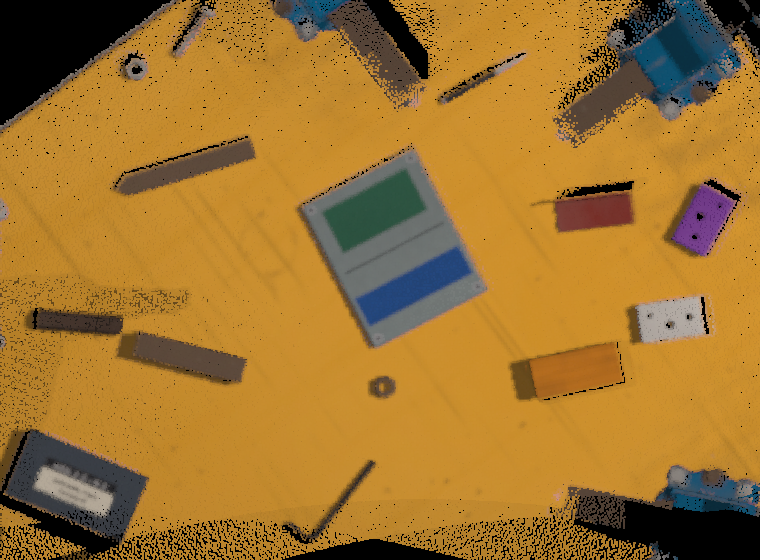

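View pics/w2.png

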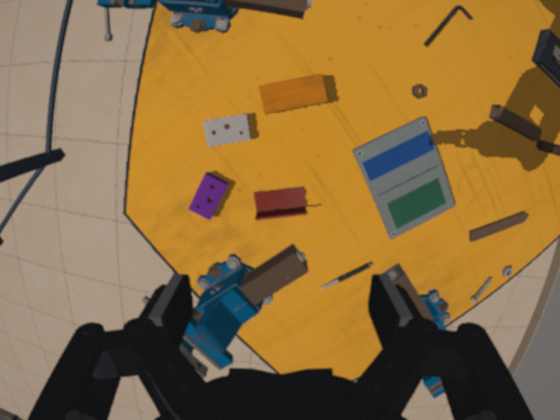

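The overhead map shows the plate centred at (393,247) px and all parts clear of the vises. The w2 view confirms that the grey drilled block at (228,130) lies apart from the purple one at (209,195). I'll place the wood first, then measure it.

```bash
cat >> h.py <<'E'
TH=0.480; PC=np.array([.5584,-.0133]); U=np.array([np.cos(TH),np.sin(TH)])
GREEN=PC+.05*U; BLUE=PC-.05*U
def pick(xy,yaw,z,width,effort):
    manip.set_gripper(min(1,(width+.024)/.085))
    manip.move_ptp([*xy,.16],down(yaw)); manip.move_l([*xy,z],max_speed=.12)
    manip.set_gripper(0,effort); g=manip.current_grip_width()*85
    manip.move_l([*xy,.19]); print("grip mm",round(g,1),"after lift",round(manip.current_grip_width()*85,1),"F",manip.current_grip_force())
def place(xy,yaw,z,width,view=True):
    manip.move_ptp([*xy,.19],down(yaw)); manip.move_l([*xy,z+.03]); manip.move_l([*xy,z],max_speed=.04)
    print("force",manip.current_force().round(1),"ee",manip.current_ee_pos().round(4))
    manip.set_gripper(min(1,(width+.02)/.085)); manip.move_l([*xy,.2])
    b=xy-.08*np.array([1,0])
    manip.move_ptp([*b,.33],down(yaw)); manip.dwell(.2)
    p,W=cloud("wrist"); np.savez("last.npz",p=p,W=W); print("t",manip.current_time()); return p,W
E
python3 - <<'E'
from h import *
pick(np.array([.4145,-.2273]),.211,.005,.048,60)
p,W=place(GREEN,TH,.005+.012+.001,.048)
cv2.imwrite("pics/a1.png",p[:,:,::-1])
print(GREEN,rect(W,p,GREEN,.08,.035,.055))
E
```

```text
grip mm 46.8 after lift 46.5 F 61.6677725315094
force [ 0.6  0.4 -1.4] ee [0.6028 0.0098 0.0179]
t 16.8
[0.60274975 0.00978896] (array([0.60210687, 0.01006312]), np.float64(0.49588156036864933), [48.8, 106.5], np.float64(0.0428), 2534)
```

View pics/a1.png

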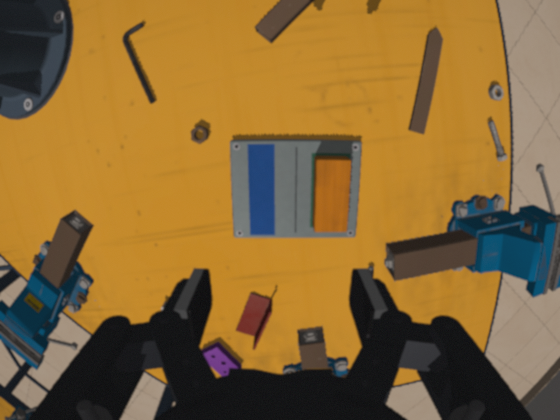

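The wood block lies square on the green mark, at (332,193) px, and the measured error is under 1 mm. Next come the steel block and the tube.

```bash
python3 - <<'E'
from h import *
pick(np.array([.4744,-.3384]),.149,.004,.045,70)
p,W=place(GREEN,TH,.004+.044+.001,.045)
print(GREEN,rect(W,p,GREEN,.08,.054,.075),rect(W,p,GREEN,.08,.035,.053))
pick(np.array([.4304,.2266]),-.251,.004,.030,60)
p,W=place(BLUE,TH,.004+.012+.001,.030)
cv2.imwrite("pics/a2.png",p[:,:,::-1])
print(BLUE,rect(W,p,BLUE,.085,.034,.048),rect(W,p,GREEN,.08,.054,.075),rect(W,p,np.array([.471,.357]),.075,.006,.027))
E
```

```text
grip mm 43.1 after lift 42.9 F 71.52569890022278
force [-1.8  0.  -0.6] ee [0.6027 0.0098 0.049 ]
t 27.2667
[0.60274975 0.00978896] (array([0.60218567, 0.00968581]), np.float64(0.4920550306458826), [46.2, 76.2], np.float64(0.0609), 1821) (array([0.60175592, 0.0097675 ]), np.float64(0.4876072853093412), [48.3, 105.8], np.float64(0.0428), 759)
grip mm 28.7 after lift 28.9 F 59.30390775203705
force [-0.1  0.1 -1.6] ee [ 0.5141 -0.0364  0.0169]
t 37.6167
[ 0.51405025 -0.03638896] (array([ 0.51248865, -0.03553539]), np.float64(0.47190691870840173), [31.0, 129.6], np.float64(0.0408), 1957) (array([0.60165082, 0.00978484]), np.float64(0.4923188167518549), [46.5, 75.1], np.float64(0.0607), 1603) None
```

View pics/a2.png

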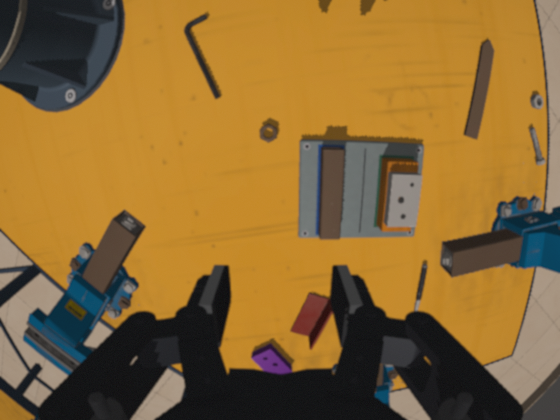

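The tube at (332,192) px and the steel block at (402,197) px, on the wood, are both in place. Next is the hex bar, then the strap if the hex check passes.

```bash
python3 - <<'E'
from h import *
pick(np.array([.4710,.3569]),-.075,.003,.024,45)
T=np.array([.5130,-.0358])
p,W=place(T,TH,.003+.042+.001,.024)
r=rect(W,p,T,.085,.056,.072); print(T,r)
cv2.imwrite("pics/a3.png",p[:,:,::-1])
if r and np.hypot(*(r[0]-T))<.008 and abs(r[1]-TH)<.09 and abs(r[2][1]-100)<6:
    pick(np.array([.6526,.2330]),.287,.003,.025,60)
    p,W=place(PC,TH-np.pi/2,.003+.063+.001,.025)
    cv2.imwrite("pics/a4.png",p[:,:,::-1])
    print(PC,rect(W,p,PC,.1,.0665,.085))
    P=W[(np.hypot(W[...,0]-PC[0],W[...,1]-PC[1])<.1)&(W[...,2]>.0665)&(W[...,2]<.085)]
    print("plane",np.linalg.lstsq(np.c_[P[:,:2],np.ones(len(P))],P[:,2],rcond=None)[0])
E
```

```text
grip mm 21.2 after lift 21.5 F 44.16853040456772
force [ 0.1  0.2 -3.1] ee [ 0.5131 -0.0358  0.0459]
t 48.35
[ 0.513  -0.0358] (array([ 0.5113848 , -0.03542847]), np.float64(0.45967568561194033), [20.9, 99.1], np.float64(0.0614), 1023)
grip mm 22.1 after lift 22.1 F 58.96260201931
force [-1.2  0.3 -2.2] ee [ 0.5585 -0.0133  0.0671]
t 58.225
[ 0.5584 -0.0133] (array([ 0.55728674, -0.01299668]), np.float64(-1.0941521438499482), [25.8, 168.3], np.float64(0.0695), 2624)
plane [-0.00842266 -0.00232126  0.07415747]
```

```bash
python3 - <<'E'
from h import *
p,W=cloud("side"); a=cv2.resize(p[180:290,190:350],None,fx=3,fy=3)
w=cv2.imread("pics/a4.png")[:,:,::-1]
b=cv2.resize(w[100:280,150:430],(480,309)); cv2.imwrite("pics/f.png",np.vstack([a[:290],b])[:,:,::-1])
E
```

```text
(no output)
```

View pics/f.png

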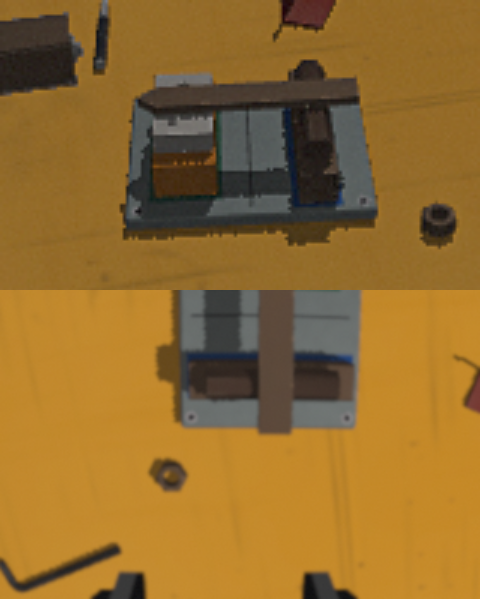

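The picture shows the strap spanning both piles level and square, resting on the steel block at (183,110) px and the hex bar at (312,95) px. The measured errors are all well within tolerance, so I'm handing in.

```bash
python3 -c "
from bench import manip
print(manip.sign_off(),manip.current_time())"
```

```text
the job is handed in; nothing more can be done
the job is handed in; nothing more can be done
```

The clamping set-up is built and handed in at about 58 s of the 117 s allowed; each part measured within about 2 mm of its target and 0.03 rad of square, the strap sits on both piles, and the judge returned no verdict.

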